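# Clear the catch tray, then index the bolt-drilling jig to the next flat

## Task

Take the two finished bolts out of the catch tray of the drilling jig and put them in the open wooden tray that stands next to it, to its left, lowering them in rather than dropping them. Then turn the jig's bar knob clockwise (seen from above) by three clicks of its notched plate, so that the next flat of the bolt being drilled faces the drill bush, without letting it run on to a fourth. Finish with the knob sitting in that third notch and still gripped by the gripper - do not let go - and leave the undrilled bolts standing beside the jig and the oil can behind it where they are.

Things in the scene. Friction and masses are not known exactly. Their poses are not given: they have to be found in the camera images.
- jig: drilling jig fixed to the bench: grey casting 240 x 96 mm, 44 mm high. Origin: centre of its underside on the bench top; x to its rear, y to its left, z up. Bar knob near the front (-x) end; near the rear a spindle holding a bolt head-up and a drill bush bracket 84 mm high. A chute 60 mm wide slopes from the spindle into the catch tray: x 32 to 92 mm, y up to 80 mm, 49 falling to 15 mm high.
- catch_tray (a point): centre of the inner floor of the catch tray, a shallow sheet-metal tray fixed to the jig's left side: 220 mm along the jig's x, 144 mm along its y, walls 3 mm thick with a rim 16 mm above the bench, floor 3 mm above the bench. Axes as the jig's.
- bolt_1: a finished plain steel hexagon bolt lying in the catch tray, 54 mm long: head 22 mm across flats and 9 mm thick, shank 14 mm in diameter. Origin: centre of the head's end face; its z axis runs along the shank to the threaded end, so mid-shank is at z = 32 mm. It lies with z nearly level, the threaded end 5 degrees low. About 60 g.
- bolt_2: the other finished bolt lying in the catch tray, the same as bolt_1.
- tote: the wooden tray for the finished bolts: outside 220 (x) x 300 (y) mm, 55 mm high, walls 12 mm, floor 6 mm; heavy, on the bench. Origin: centre of its underside. A divider 44 mm high at y = 20 to 30 mm leaves a large empty compartment on the jig's side (y -138 to 20, x -98 to 98 mm) and a small one with a round tin in it. Either compartment will do.
- index_knob (a joint): angle of knob and notched plate, rad: 0 in the home notch, where it starts; grows clockwise seen from above. Notches are 20 degrees (0.349 rad) apart, the third at 1.047. A spring ball drops into each: leaving a notch takes about 0.15 N m, past the crest half-way it pulls on into the next. A stop pin bars turning back from home; clockwise it runs on past the third.
- knob_bar (a point): the knob: a black bar on the notched plate, 64 mm long (its x), 14 mm wide (its y), 34 mm high; grip it from above across the 14 mm. Origin: on the turning axis at the bar's foot, 60 mm above the bench; top at 94 mm. Its x runs to the end with a small steel dot, at home 30 degrees anticlockwise of the jig's x. The plate below is 82 mm across; plate, dog and stop pin reach 63 mm above the bench.
- blank_1: undrilled bolt, the same as the finished ones, standing on its head on the bench beside the front of the jig; not to be disturbed. Origin: centre of its foot.
- blank_2: another undrilled bolt standing there, as blank_1.
- blank_3: another undrilled bolt standing there, as blank_1.
- oil_can: small oil can with a thin spout, 62 mm in diameter, 151 mm high, behind the jig; not to be disturbed. Origin: centre of its foot.
Mind the look-alikes: they are no part of the job. What is shaped like the bolt_2 but blue is not meant.

How it is judged:
On the way, in this order (a step that is already met when the one before it is completed fails the run):
1. both finished bolts lie in the wooden tray, released, with the knob still in its home notch (x of bolt_1 in the frame of tote between -0.098 and 0.098 m and y of bolt_1 in the frame of tote between -0.138 and 0.138 m and z of bolt_1 in the frame of tote between 0 and 0.045 m and contact force between the fingers and bolt_1 below 0.1 N and x of bolt_2 in the frame of tote between -0.098 and 0.098 m and y of bolt_2 in the frame of tote between -0.138 and 0.138 m and z of bolt_2 in the frame of tote between 0 and 0.045 m and contact force between the fingers and bolt_2 below 0.1 N and value of joint index_knob below 0.17 rad), for 0.2 s.
2. the knob sits in the third notch, gripped (value of joint index_knob between 0.9772 and 1.1172 rad and contact force between the fingers and index_knob above 2 N), for 0.3 s.
At the end, for the whole second after the job is handed in: Both finished bolts lie at rest in the wooden tray (head inside the walls and lower than 45 mm above its underside), not touched by the gripper; the knob stands still in the third notch (within 0.07 rad of 1.047 rad) and the fingers still grip its bar (contact force above 2 N) (all of step 2 and x of bolt_1 in the frame of tote between -0.098 and 0.098 m and y of bolt_1 in the frame of tote between -0.138 and 0.138 m and z of bolt_1 in the frame of tote between 0 and 0.045 m and contact force between the fingers and bolt_1 below 0.1 N and x of bolt_2 in the frame of tote between -0.098 and 0.098 m and y of bolt_2 in the frame of tote between -0.138 and 0.138 m and z of bolt_2 in the frame of tote between 0 and 0.045 m and contact force between the fingers and bolt_2 below 0.1 N and velocity of joint index_knob between -0.1 and 0.1 rad/s and linear speed of each of bolt_1, bolt_2 below 0.05 m/s); the arm keeps its last pose, push and grip.
It fails at once if the knob is turned over the crest towards the fourth notch (value of joint index_knob above 1.22173 rad).
It fails at once if a finished bolt is dropped or thrown (moves faster than 1.2 m/s out of the gripper) ((linear speed of bolt_1 above 1.2 m/s and contact force between the fingers and bolt_1 below 0.1 N) or (linear speed of bolt_2 above 1.2 m/s and contact force between the fingers and bolt_2 below 0.1 N)).
It fails at once if an undrilled bolt is knocked over or moved more than 15 mm (distance of any of blank_1, blank_2, blank_3 from where it was at the start of the episode above 0.015 m or angle between any of blank_1, blank_2, blank_3's own z axis and vertical above 0.5 rad).
It fails at once if the oil can is knocked over or moved more than 20 mm (distance of oil_can from where it was at the start of the episode above 0.02 m or angle between oil_can's own z axis and vertical above 0.5 rad).
It also fails if it takes over 64 s, if anything falls off the work surface, if the arm or the gripper's body presses on something with over 40 N, if the wrist force passes 120 N, or if a joint passes its speed limit or range.

## Robot

A 6-joint arm with a two-finger parallel gripper is mounted at the origin on a cart in front of the work surface, level with it; the furniture and walls round the work are solid. World frame = base frame: x ahead of the robot, y to its left, z up, the work surface at z = 0. Lengths are in m, angles in rad, forces in N, time in s.
With the tool pointing down it reaches from about 0.35 to 0.975 m from the base axis. Payload 4.9 kg.
Tool frame: the origin (TCP) lies at the very end of the fingers, on their centre line; the grasp point (between the pads) lies 19 mm behind it (ctrl.grasp_offset is the distance from the TCP to the grasp point, in m); y points along the fingers, z is the direction in which the jaws open and shut, and the axes are right-handed (so a half turn about y gives the same grasp; the last joint's range is limited). The gripper opens to 85 mm and grips with 20 to 120 N. Pads are 22 mm wide; open, the fingers measure 114 mm over their backs; the gripper's body (76 mm by 85 mm) begins 54 mm behind the grasp point. The pads swing forward as they close: fully open they stand 13 mm farther back than shut.
Start: joints at [-1.306, 0.053, 1.613, -0, 1.476, -0.119], TCP at [0.234, -0.58, 0.231] pointing down, gripper open.
Joint ranges: [-3.01, 3.01], [-1.01, 2.22], [0.06, 2.58], [-1.02, 4.17], [0.09, 2.62], [-3.14, 3.14]. Speed limits (rad/s): [2.57, 2.57, 3.14, 3.14, 3.14, 3.14].

## Interface

Orientations are given as a rotation vector (axis times angle).
In Python, from station import ctrl, eyes, finish_job, find_in, regions_of, pinpoint gives the robot as it stands.
- The arm moves only by the tool play_rows, never from a script. Its argument "moves" is a list of rows, each an object of numbers: "x", "y", "z": the shift along the world's x, y, z in cm; "turn": the turn about the world's z in degrees; "jaw": the finger opening in cm, from 0 to 8.54. A call has 1 to 8 rows; each row shifts and turns the commanded pose from where the row before left it; what a row does not reach is not made up. A row lasts 1/12 s, in which the tool goes at most 41.7 mm and 7.16 degrees, less where a joint would pass 70% of its speed; a pose out of reach is approached as far as the arm can. A call is refused whole if a number of a shift passes 4.17 or a number of a turn 7.16, either way. A call with a gripper value outside its range is refused whole. The fingers move at their own pace and stop on an object; "squeeze" is the grip in N (left out, the last holds). Time passes only in rows, so rows that do not move let the fingers close. It gives the time, the measured TCP pose, the force and the opening at its end, in the units of the state.
- ctrl.get_obs(): the state, without advancing time (a new reading comes with each control period).
- eyes.get_image(name): name is "scene" or "top" or "wrist"; returns a dict with "img" (400x640x3 uint8, red, green, blue), "camera_matrix" (3x3 intrinsics, pixels), "cam_to_world" (4x4, takes a point from camera to world coordinates). Camera axes: x right, y up, looking along -z (the intrinsics and any distortion apply to the point x, -y, -z); pixel columns grow to the right and rows downward; lengths in m; the calibration is good to about 2 mm. A picture is of the moment at which its call begins. There is no depth.
- finish_job(): hands the job in, once; it reports no verdict.
Trained networks look in the newest picture that a camera, given by its name, has taken for a name from the list of things; names that differ only in an ending like _2 or _b are one class to them, and where a whole thing is asked for, a point or a joint stands for the part that bears it (a point fixed in the world has none). Each returns a list of dicts, best first, with "score" (0 to 1); they miss things now and then, are a little off and sometimes report something else, mostly with a low value. They report only what shows in the picture. A call takes as long as a camera call. They do not tell look-alikes from the thing itself.
- find_in(camera, query): "point" ([column, row] in pixels, amid what is visible of it).
- regions_of(camera, query): "pixels" (400x640 bool, what is visible of it) and "point" ([column, row] in pixels, amid what is visible of it).
- pinpoint(camera, query): "point" ([column, row] in pixels: a listed point, or the origin of a listed thing).
The state is a dict: "t": time; "q": joint angles; "dq": joint speeds; "effort": joint torques, N m; "tool_pos": TCP position; "tool_rot": TCP orientation; "contact_force": force on the tool from outside, world axes, zero at the start; "wrist_torque": the same for the moment, N m; "opening": finger opening in m.
Only numpy, scipy, OpenCV 4.12 (cv2) and the standard library are available. Lean on these libraries where they do the work, as an engineer would, in place of code of your own. Each camera call takes 0.05 s, during which the arm holds its last target.

## Working session

There is one attempt and no reset: what is moved stays moved. The work goes in short steps, Python scripts to look and compute and a tool call to move; the robot and the scene stay as the last step left them, time stands still between calls to the robot, and variables do not carry over. Pictures are saved under pics/ and viewed, and the job is handed in when it is done.

Besides the shell and the picture viewer there is one more tool, called after ">>>" as name(argument=value, ...), one argument or row to a line, values as JSON. play_rows: Moves the arm, as the interface text tells. Its arguments: {"type":"object","properties":{"moves":{"type":"array"},"squeeze":{"type":"number"}},"required":["moves"]}

```bash
mkdir -p pics; ls
cat > h.py <<'E'
from station import ctrl, eyes, finish_job, find_in, regions_of, pinpoint
import numpy as np, cv2
def snap(n,f):
    d=eyes.get_image(n); cv2.imwrite('pics/'+f,d['img'][:,:,::-1]); return d
def ray(d,p):
    K=d['camera_matrix'];T=d['cam_to_world']
    v=np.linalg.inv(K)@[p[0],p[1],1.]; v=T[:3,:3]@[v[0],-v[1],-v[2]]
    return T[:3,3],v
def atz(d,p,z):
    o,v=ray(d,p); return o+v*(z-o[2])/v[2]
def proj(d,P):
    T=d['cam_to_world'];c=T[:3,:3].T@(np.array(P)-T[:3,3]); q=d['camera_matrix']@[c[0],-c[1],-c[2]]; return q[:2]/q[2]
E
python3 - <<'E'
from h import *
np.set_printoptions(precision=4,suppress=True)
for n in ['scene','top','wrist']:
    d=snap(n,n+'0.png'); print(n,d['camera_matrix'],d['cam_to_world'],d.keys())
    for q in ['bolt_1','catch_tray','tote','knob_bar','jig','blank_1','oil_can']:
        print(q,[(np.round(r['point'],1),round(r['score'],2)) for r in pinpoint(n,q)][:6])
print(ctrl.get_obs(),ctrl.grasp_offset)
E
```

```text
pics
scene [[452.1955   0.     315.4575]
 [  0.     452.1955 187.4135]
 [  0.       0.       1.    ]] [[-0.8609  0.3974 -0.3177  0.2635]
 [-0.5086 -0.6591  0.5539  0.7368]
 [ 0.0107  0.6385  0.7696  0.7917]
 [ 0.      0.      0.      1.    ]] dict_keys(['img', 'camera_matrix', 'cam_to_world'])
bolt_1 [(array([329.8, 171.1]), 0.65), (array([367.3, 167.5]), 0.63), (array([443.2, 183.9]), 0.59)]
catch_tray [(array([349.5, 175.5]), 0.65)]
tote [(array([279. , 283.2]), 0.94), (array([366.8, 166.6]), 0.6)]
knob_bar [(array([384.6, 121. ]), 0.93)]
jig [(array([360.7, 140. ]), 0.65)]
blank_1 [(array([410.1, 161.9]), 0.65), (array([428.3, 168.6]), 0.64), (array([412.1, 177.4]), 0.52)]
oil_can [(array([260.1, 141.6]), 0.97), (array([333.7, 172.1]), 0.65)]
top [[397.587    0.     320.5738]
 [  0.     397.587  198.9148]
 [  0.       0.       1.    ]] [[-0.0179  0.9913 -0.1307  0.4725]
 [-0.9998 -0.0166  0.0114  0.2285]
 [ 0.0091  0.1308  0.9914  0.9076]
 [ 0.      0.      0.      1.    ]] dict_keys(['img', 'camera_matrix', 'cam_to_world'])
bolt_1 [(array([365. , 199.8]), 0.72), (array([411.6, 30
[... 533 characters left out ...]
3]
 [-0.9277  0.3591  0.1021 -0.553 ]
 [ 0.0006 -0.2722  0.9623  0.3739]
 [ 0.      0.      0.      1.    ]] dict_keys(['img', 'camera_matrix', 'cam_to_world'])
bolt_1 []
catch_tray []
tote []
knob_bar []
jig []
blank_1 []
oil_can []
{'t': 1.2, 'q': array([-1.306 ,  0.0527,  1.6129, -0.    ,  1.476 , -0.119 ]), 'dq': array([ 0.0011, -0.0004, -0.001 , -0.0032, -0.0011, -0.0021]), 'effort': array([  0.0004, -39.3682, -37.0462,  -0.0001,   0.0005,  -0.    ]), 'tool_pos': array([ 0.234 , -0.5795,  0.2313]), 'tool_rot': array([-0.3907,  2.0112, -2.0113]), 'contact_force': array([ 0.4778, -1.0991, -0.6008]), 'wrist_torque': array([ 0.0207,  0.0523, -0.0083]), 'opening': 0.08537002354132382} 0.0187
```

View images.

View pics/scene0.png

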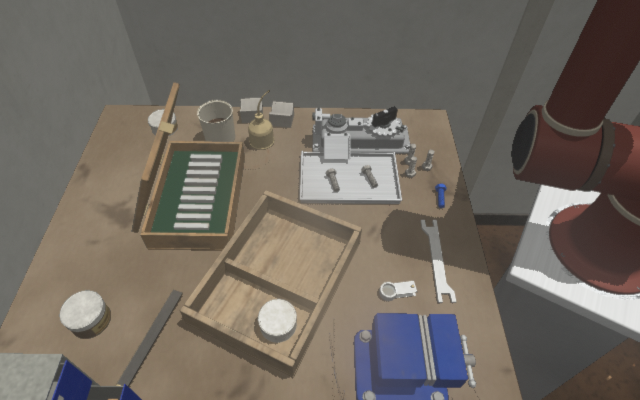

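View pics/top0.png

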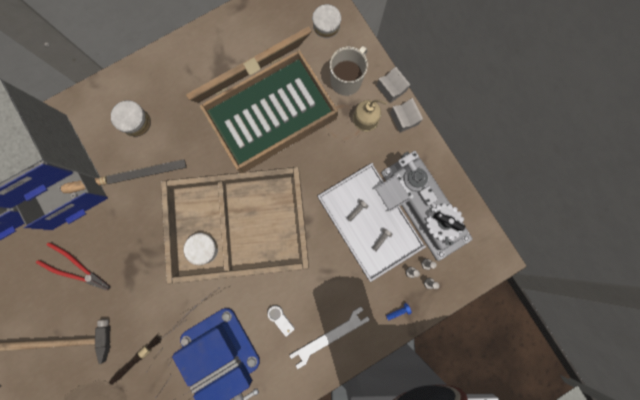

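Run:
```python
import cv2
a=cv2.imread('pics/top0.png')[80:330,320:520]; cv2.imwrite('pics/top0z.png',cv2.resize(a,None,fx=2.4*1,fy=2.4,interpolation=cv2.INTER_CUBIC))
a=cv2.imread('pics/scene0.png')[90:230,270:490]; cv2.imwrite('pics/scene0z.png',cv2.resize(a,None,fx=3.5,fy=3.5,interpolation=cv2.INTER_CUBIC))
```

```text
(no output)
```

View pics/top0z.png

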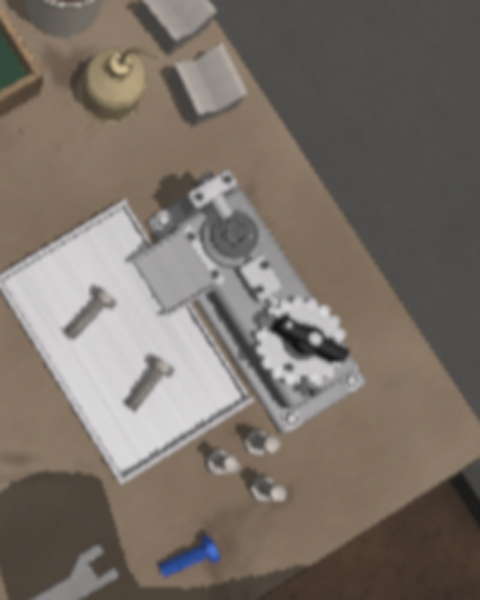

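View pics/scene0z.png

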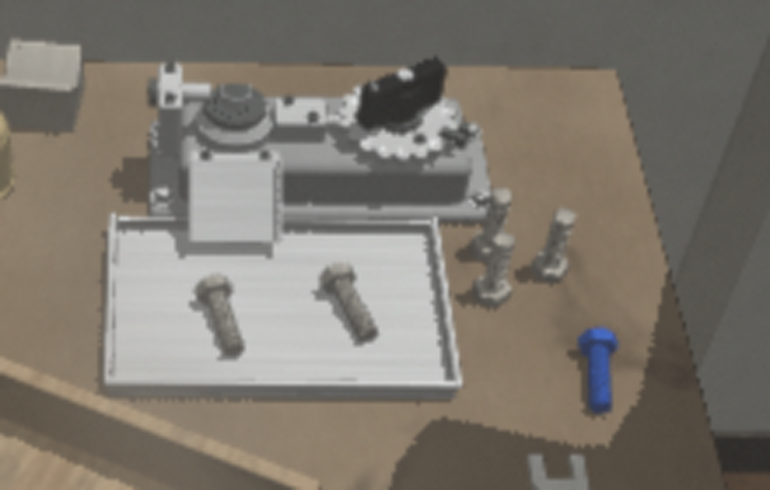

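Run:
```python
from h import *
np.set_printoptions(precision=4,suppress=True)
D={n:eyes.get_image(n) for n in ['top','scene']}
for n,h in [('top',.4),('scene',.4)]:
    d=D[n]
    for r in regions_of(n,'bolt_1'):
        m=r['pixels']; ys,xs=np.nonzero(m)
        P=np.array([atz(d,(x,y),.012)[:2] for x,y in zip(xs,ys)])
        c=P.mean(0);w,v=np.linalg.eigh(np.cov((P-c).T)); a=v[:,1]; s=(P-c)@a
        print(n,r['score'],r['point'],m.sum(),'c',c,'mid',c+a*(s.max()+s.min())/2,'len',np.ptp(s),'ang',np.degrees(np.arctan2(a[1],a[0])))
    for q,z in [('knob_bar',.06),('tote',0),('catch_tray',.003),('blank_1',0),('oil_can',0),('jig',0)]:
        for r in pinpoint(n,q): print(n,q,round(r['score'],2),r['point'],atz(d,r['point'],z)[:2])
    for r in regions_of(n,'knob_bar')+regions_of(n,'tote'): 
        m=r['pixels'];ys,xs=np.nonzero(m); print('region',r['score'],m.sum(),xs.min(),xs.max(),ys.min(),ys.max())
d=D['top']
# manual features in top zoom (/2.4 + offset)
f=lambda u,v:(320+u/2.4,80+v/2.4)
print('tray corners rim',[atz(d,f(*p),.016)[:2] for p in [(126,200),(0,278),(123,481),(253,402)]])
print('bar ends', [atz(d,f(*p),.094)[:2] for p in [(279,325),(347,352)]])
print('tote rim', [atz(d,p,.055)[:2] for p in [(162,172),(301,168),(307,272),(168,281)]])
```

```text
top 0.7 [402.9, 312.1] 193 c [0.339  0.0484] mid [0.3372 0.0526] len 0.05528572051233558 ang 113.70571675282325
top 0.57 [380.6, 237.3] 158 c [0.4976 0.0831] mid [0.4959 0.0845] len 0.05475264300045017 ang 139.2453233246282
top 0.56 [360.8, 204.6] 148 c [0.5667 0.1341] mid [0.5638 0.1371] len 0.05340191194657917 ang 133.93854506985895
top knob_bar 0.56 [445.4, 225.2] [ 0.5231 -0.0471]
top tote 0.51 [387.3, 230.9] [0.516  0.0671]
top catch_tray 0.56 [370.5, 224.5] [0.531  0.1054]
top blank_1 0.57 [425.9, 282.4] [ 0.3991 -0.0151]
top blank_1 0.54 [408.8, 274.2] [0.4179 0.0225]
top oil_can 0.87 [364.5, 120.1] [0.7785 0.1107]
top jig 0.66 [425.8, 205.7] [ 0.5723 -0.024 ]
region 0.59 1022 427 465 205 241
region 0.56 13592 160 308 167 282
scene 0.7 [338.8, 180.0] 164 c [0.5653 0.1327] mid [0.5628 0.1352] len 0.0683129670704547 ang 134.15857704875188
scene 0.66 [370.6, 170.6] 148 c [0.4991 0.0788] mid [0.4968 0.0809] len 0.06633353572100108 ang 137.39863629279162
scene 0.52 [442.2, 194.8] 170 c [0.3369 0.0494] mid [0.336  0.0515] len 0.06718664707331409 ang 111.05777859568516
scene knob_bar 0.9 [385.0, 123.6] [ 0.524 -0.046]
scene knob_bar 0.57 [359.9, 139.6] [0.5506 0.0337]
scene tote 0.97 [278.2, 281.4] [0.5317 0.408 ]
scene catch_tray 0.66 [348.2, 176.5] [0.5408 0.1017]
scene blank_1 0.73 [412.0, 177.5] [0.4133 0.0253]
scene blank_1 0.45 [408.5, 162.1] [ 0.4396 -0.0158]
scene oil_can 0.9 [263.0, 143.0] [0.774 0.111]
scene jig 0.67 [358.6, 140.1] [ 0.5761 -0.0207]
region 0.81 759 367 402 107 137
region 0.84 17890 180 361 190 377
tray corners rim [array([0.6703, 0.0978]), array([0.5971, 0.2194]), array([0.4069, 0.1097]), array([ 0.4768, -0.0138])]
bar ends [array([ 0.5415, -0.0184]), array([ 0.5174, -0.0754])]
tote rim [array([0.6497, 0.5624]), array([0.6537, 0.2602]), array([0.4297, 0.2501]), array([0.4165, 0.542 ])]
```

```bash
cat >> h.py <<'E'
from scipy.spatial.transform import Rotation as R
def tool():
    o=ctrl.get_obs(); M=R.from_rotvec(o['tool_rot']).as_matrix()
    return o,M,np.degrees(np.arctan2(M[1,2],M[0,2]))
E
python3 - <<'E'
from h import *
o,M,y=tool(); print(M.round(3),y,o['t'])
E
```

```text
[[-0.927  0.     0.374]
 [-0.374  0.    -0.927]
 [-0.    -1.     0.   ]] -68.0085356639204 2.2
```

>>> play_rows(
  moves=[
    {"x": 1.6,"y": 3.75,"turn": 6.33},
    {"x": 1.6,"y": 3.75,"turn": 6.33},
    {"x": 1.6,"y": 3.75,"turn": 6.33},
    {"x": 1.6,"y": 3.75,"turn": 6.33},
    {"x": 1.6,"y": 3.75,"turn": 6.33},
    {"x": 1.6,"y": 3.75,"turn": 6.33},
    {"x": 1.6,"y": 3.75,"turn": 6.33},
    {"x": 1.6,"y": 3.75,"turn": 6.33},
  ],
)

```text
invalid input
```

>>> play_rows(
  moves=[
    {"x": 1.6,"y": 3.75,"turn": 6.33},
    {"x": 1.6,"y": 3.75,"turn": 6.33},
    {"x": 1.6,"y": 3.75,"turn": 6.33},
    {"x": 1.6,"y": 3.75,"turn": 6.33},
    {"x": 1.6,"y": 3.75,"turn": 6.33},
    {"x": 1.6,"y": 3.75,"turn": 6.33},
    {"x": 1.6,"y": 3.75,"turn": 6.33},
    {"x": 1.6,"y": 3.75,"turn": 6.33},
  ],
)

```text
invalid input
```

>>> play_rows(
  moves=[
    {"x": 1.6,"y": 3.75,"turn": 6.33},
    {"x": 1.6,"y": 3.75,"turn": 6.33},
    {"x": 0.8,"y": 1.4,"jaw": 5},
    {},
    {},
  ],
)

```text
invalid input
```

Run:
```python
from h import *
d=snap('wrist','w1.png'); np.savez('w1.npz',**d)
o,M,y=tool(); print(o['tool_pos'],y,o['t'],o['opening'])
for r in regions_of('wrist','bolt_1'):
    m=r['pixels']; ys,xs=np.nonzero(m)
    P=np.array([atz(d,(x,y),.012)[:2] for x,y in zip(xs,ys)])
    c=P.mean(0);w,v=np.linalg.eigh(np.cov((P-c).T)); a=v[:,1]; s=(P-c)@a
    print(r['score'],r['point'],m.sum(),'c',c,'mid',c+a*(s.max()+s.min())/2,'len',np.ptp(s),'ang',np.degrees(np.arctan2(a[1],a[0])))
for r in pinpoint('wrist','bolt_1'): print(r['score'],r['point'],atz(d,r['point'],.014))
```

```text
[ 0.23401705 -0.57950169  0.23128999] -68.00953610884363 2.25 0.08489931086873614
```

View pics/w1.png

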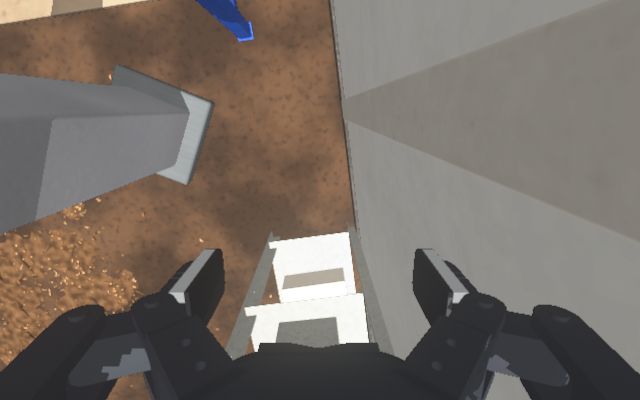

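>>> play_rows(
  moves=[
    {"x": 1.6,"y": 3.75,"z": 0,"turn": 6.33,"jaw": 8.5},
  ],
)

```text
t: 2.43
tool_pos: [0.2479, -0.5454, 0.2305]
tool_rot: [-0.49, 1.946, -1.948]
contact_force: [0.2, 0.2, 1.0]
opening: 0.0853
```

>>> play_rows(
  moves=[
    {"x": 1.6,"y": 3.75,"z": 0,"turn": 6.33,"jaw": 8.5},
    {"x": 1.6,"y": 3.75,"z": 0,"turn": 6.33,"jaw": 8.5},
    {"x": 1.6,"y": 3.75,"z": 0,"turn": 6.33,"jaw": 8.5},
    {"x": 1.6,"y": 3.75,"z": 0,"turn": 6.33,"jaw": 8.5},
    {"x": 1.6,"y": 3.75,"z": 0,"turn": 6.33,"jaw": 8.5},
    {"x": 1.6,"y": 3.75,"z": 0,"turn": 6.33,"jaw": 8.5},
    {"x": 1.6,"y": 3.75,"z": 0,"turn": 6.33,"jaw": 8.5},
    {"x": 1.6,"y": 3.75,"z": 0,"turn": 6.33,"jaw": 8.5},
  ],
)

```text
t: 3.1
tool_pos: [0.3784, -0.2402, 0.2316]
tool_rot: [-1.114, 1.345, -1.347]
contact_force: [1.4, 0.4, 0.3]
opening: 0.0848
```

>>> play_rows(
  moves=[
    {"x": 1.6,"y": 3.75,"z": 0,"turn": 6.33,"jaw": 8.5},
    {"x": 1.6,"y": 3.75,"z": 0,"turn": 6.33,"jaw": 8.5},
    {"x": 1.6,"y": 3.75,"z": 0,"turn": 6.33,"jaw": 8.5},
    {"x": 1.6,"y": 3.75,"z": 0,"turn": 6.33,"jaw": 8.5},
    {"x": 1.6,"y": 3.75,"z": 0,"turn": 6.33,"jaw": 8.5},
    {"x": 1.6,"y": 3.75,"z": 0,"turn": 6.33,"jaw": 8.5},
    {"x": 1.6,"y": 3.75,"z": 0,"turn": 6.33,"jaw": 8.5},
    {"x": 1.6,"y": 3.75,"z": 0,"turn": 6.33,"jaw": 8.5},
  ],
)

```text
t: 3.77
tool_pos: [0.5065, 0.0602, 0.2317]
tool_rot: [-1.461, 0.681, -0.683]
contact_force: [1.0, -1.1, -0.0]
opening: 0.085
```

>>> play_rows(
  moves=[
    {"x": 1.6,"y": 3.75,"z": 0,"turn": 6.33,"jaw": 5},
    {"x": 0.8,"y": 1.4,"z": 0,"turn": 0,"jaw": 5},
    {"x": 0,"y": 0,"z": 0,"turn": 0,"jaw": 5},
    {"x": 0,"y": 0,"z": 0,"turn": 0,"jaw": 5},
  ],
)

```text
t: 4.1
tool_pos: [0.5299, 0.11, 0.2311]
tool_rot: [-1.487, 0.601, -0.6]
contact_force: [0.6, 0.3, -0.0]
opening: 0.0497
```

Run:
```python
from h import *
d=snap('wrist','w2.png'); np.savez('w2.npz',**d)
o,M,y=tool(); print(o['tool_pos'],y,o['t'],o['opening'],o['q'])
for r in regions_of('wrist','bolt_1'):
    m=r['pixels']; ys,xs=np.nonzero(m)
    P=np.array([atz(d,(x,y),.012)[:2] for x,y in zip(xs,ys)])
    c=P.mean(0);w,v=np.linalg.eigh(np.cov((P-c).T)); a=v[:,1]; s=(P-c)@a
    print(r['score'],r['point'],m.sum(),'c',c,'mid',c+a*(s.max()+s.min())/2,'len',np.ptp(s),'ang',np.degrees(np.arctan2(a[1],a[0])))
for r in pinpoint('wrist','bolt_1'): print(r['score'],r['point'],atz(d,r['point'],.014))
for r in pinpoint('wrist','knob_bar'): print(r['score'],r['point'],atz(d,r['point'],.06))
```

```text
[0.52974685 0.10914975 0.23112367] 45.93384714340707 4.15 0.04984179211664053 [ 6.58651286e-02 -1.48587266e-01  1.80762792e+00 -5.51479380e-04
  1.48321736e+00 -7.35783306e-01]
0.91 [279.0, 166.3] 601 c [0.49657756 0.08324052] mid [0.49419529 0.08523573] len 0.055667848678452196 ang 140.05297042158088
0.6 [157.2, 79.1] 833 c [0.33647317 0.05176772] mid [0.33572284 0.05374503] len 0.05652325868145731 ang 110.78024248342432
0.59 [357.3, 176.7] 690 c [0.56382693 0.13561371] mid [0.56138557 0.13805397] len 0.05895416409725257 ang 135.01296896789643
0.87 [279.8, 186.2] [0.51126965 0.06530264 0.014     ]
0.86 [356.2, 194.2] [0.58023323 0.12275513 0.014     ]
0.7 [149.5, 102.9] [0.34835267 0.03050212 0.014     ]
0.52 [323.7, 174.6] [0.53686478 0.11155272 0.014     ]
0.83 [215.2, 276.2] [ 0.52873105 -0.04741373  0.06      ]
```

View pics/w2.png

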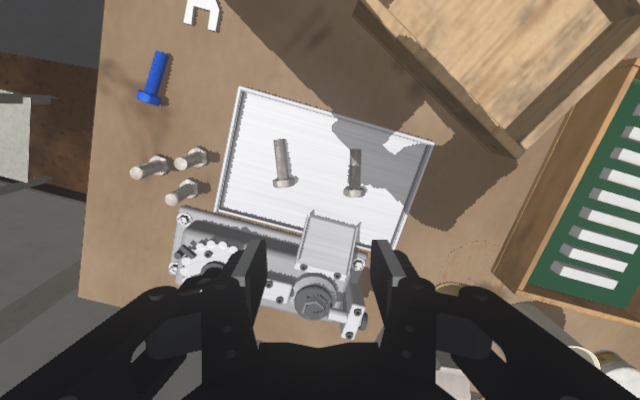

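>>> play_rows(
  moves=[
    {"x": 1.6,"y": 1.5,"z": -3,"turn": -1,"jaw": 5},
    {"x": 1.5,"y": 1.5,"z": -3,"turn": 0,"jaw": 5},
    {"x": 0,"y": 0,"z": -4,"turn": 0,"jaw": 5},
    {"x": 0,"y": 0,"z": -4,"turn": 0,"jaw": 5},
    {"x": 0,"y": 0,"z": -4,"turn": 0,"jaw": 5},
    {"x": 0,"y": 0,"z": 0,"turn": 0,"jaw": 5},
    {"x": 0,"y": 0,"z": 0,"turn": 0,"jaw": 5},
  ],
)

```text
t: 4.88
tool_pos: [0.5588, 0.1383, 0.0492]
tool_rot: [-1.485, 0.62, -0.612]
contact_force: [-0.5, -0.3, 0.5]
opening: 0.0501
```

Run:
```python
from h import *
d=snap('wrist','w3.png')
o,M,y=tool(); print(o['tool_pos'],y,o['t'])
for r in regions_of('wrist','bolt_1')[:3]:
    m=r['pixels']; ys,xs=np.nonzero(m)
    P=np.array([atz(d,(x,y),.012)[:2] for x,y in zip(xs,ys)])
    c=P.mean(0);w,v=np.linalg.eigh(np.cov((P-c).T)); a=v[:,1]; s=(P-c)@a
    print(r['score'],r['point'],m.sum(),'mid',c+a*(s.max()+s.min())/2,'len',np.ptp(s),'ang',np.degrees(np.arctan2(a[1],a[0])))
```

```text
[0.56143556 0.1387568  0.0524157 ] 44.853432763033 4.9333
0.78 [177.2, 222.4] 2564 mid [0.49494871 0.08398115] len 0.060008468626544735 ang 137.80974336271376
0.72 [325.7, 239.0] 2462 mid [0.56202859 0.13697261] len 0.06171265716900943 ang 134.9402632802811
```

View pics/w3.png

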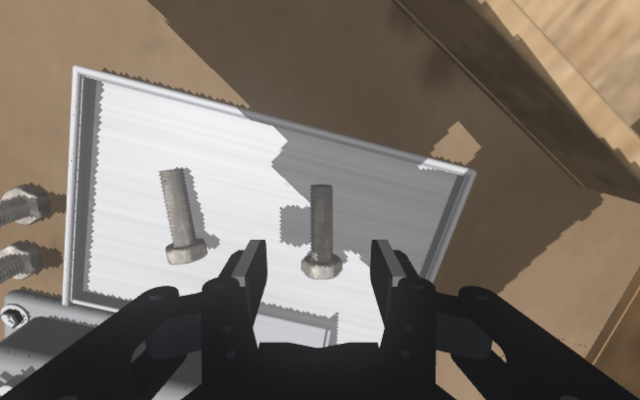

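>>> play_rows(
  moves=[
    {"x": 0,"y": 0,"z": -1.5,"turn": 0,"jaw": 5},
    {"x": 0,"y": 0,"z": -1.5,"turn": 0,"jaw": 5},
    {"x": 0,"y": 0,"z": -1,"turn": 0,"jaw": 4},
    {"x": 0,"y": 0,"z": -0.4,"turn": 0,"jaw": 3.5},
    {"x": 0,"y": 0,"z": 0,"turn": 0,"jaw": 3},
    {"x": 0,"y": 0,"z": 0,"turn": 0,"jaw": 3},
  ],
)

```text
t: 5.48
tool_pos: [0.5621, 0.1395, 0.0088]
tool_rot: [-1.481, 0.613, -0.616]
contact_force: [1.1, -0.3, 0.8]
opening: 0.0299
```

>>> play_rows(
  moves=[
    {"x": 0,"y": 0,"z": 0,"turn": 0,"jaw": 1},
    {"x": 0,"y": 0,"z": 0,"turn": 0,"jaw": 1},
    {"x": 0,"y": 0,"z": 0,"turn": 0,"jaw": 1},
    {"x": 0,"y": 0,"z": 0,"turn": 0,"jaw": 1},
    {"x": 0,"y": 0,"z": 0,"turn": 0,"jaw": 1},
  ],
  squeeze=50,
)

```text
t: 5.9
tool_pos: [0.5621, 0.1396, 0.0087]
tool_rot: [-1.481, 0.613, -0.616]
contact_force: [-0.7, -0.2, 6.8]
opening: 0.0118
```

Run:
```python
from h import *
d=snap('wrist','w4.png')
o,M,y=tool(); print(o['tool_pos'],y,o['t'],o['opening'])
```

```text
[0.5620778  0.1396109  0.00865675] 44.93276084829579 5.95 0.01174338125601342
```

View pics/w4.png

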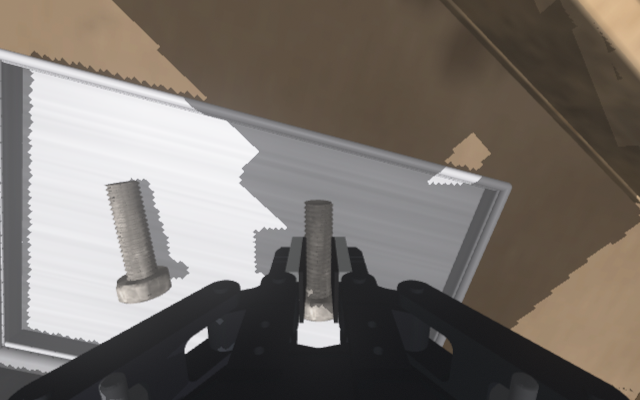

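>>> play_rows(
  moves=[
    {"x": 0,"y": 0,"z": 0,"turn": 0,"jaw": 2.5},
    {"x": 0,"y": 0,"z": 0,"turn": 0,"jaw": 2.5},
    {"x": 0,"y": 0,"z": -0.3,"turn": 0,"jaw": 2.5},
    {"x": 0,"y": 0,"z": -0.2,"turn": 0,"jaw": 2.5},
    {"x": 0,"y": 0,"z": 0,"turn": 0,"jaw": 2.5},
  ],
)

```text
t: 6.37
tool_pos: [0.5609, 0.1395, 0.0029]
tool_rot: [-1.483, 0.616, -0.614]
contact_force: [-3.4, -0.2, 7.3]
opening: 0.0251
```

>>> play_rows(
  moves=[
    {"x": 0,"y": 0,"z": 0,"turn": 0,"jaw": 1},
    {"x": 0,"y": 0,"z": 0,"turn": 0,"jaw": 1},
    {"x": 0,"y": 0,"z": 0,"turn": 0,"jaw": 1},
    {"x": 0,"y": 0,"z": 0,"turn": 0,"jaw": 1},
  ],
  squeeze=50,
)

```text
t: 6.7
tool_pos: [0.5619, 0.1396, 0.0035]
tool_rot: [-1.481, 0.614, -0.616]
contact_force: [-1.4, -0.3, 7.0]
opening: 0.0125
```

>>> play_rows(
  moves=[
    {"x": 0,"y": 0,"z": 0.5,"turn": 0,"jaw": 1},
    {"x": 0,"y": 0,"z": 1,"turn": 0,"jaw": 1},
    {"x": 0,"y": 0,"z": 2,"turn": 0,"jaw": 1},
    {"x": 0,"y": 0,"z": 2,"turn": 0,"jaw": 1},
    {"x": 0,"y": 0,"z": 0,"turn": 0,"jaw": 1},
  ],
)

```text
t: 7.12
tool_pos: [0.5639, 0.1399, 0.0617]
tool_rot: [-1.478, 0.609, -0.62]
contact_force: [1.1, 0.2, 0.1]
opening: 0.0122
```

Run:
```python
from h import *
d=snap('wrist','w5.png');d=snap('scene','s5.png')
cv2.imwrite('pics/s5z.png',cv2.resize(d['img'][80:280,250:470,::-1],None,fx=3,fy=3))
o,M,y=tool(); print(o['tool_pos'],y,o['t'],o['opening'],o['contact_force'])
```

```text
[0.56151714 0.13956969 0.05797175] 44.93087614112521 7.2167 0.011768098436608572 [ 0.00777243  0.36162655 -0.67257497]
```

View pics/w5.png

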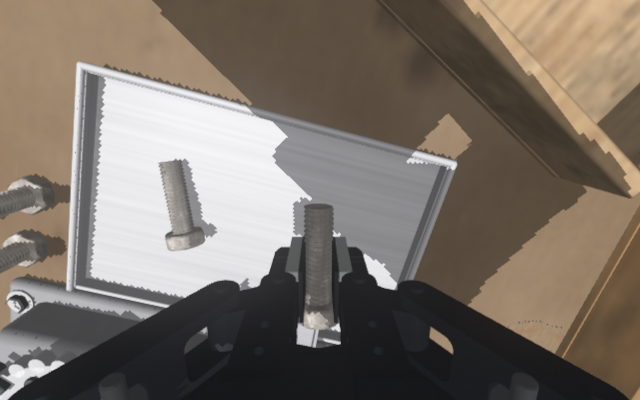

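View pics/s5z.png

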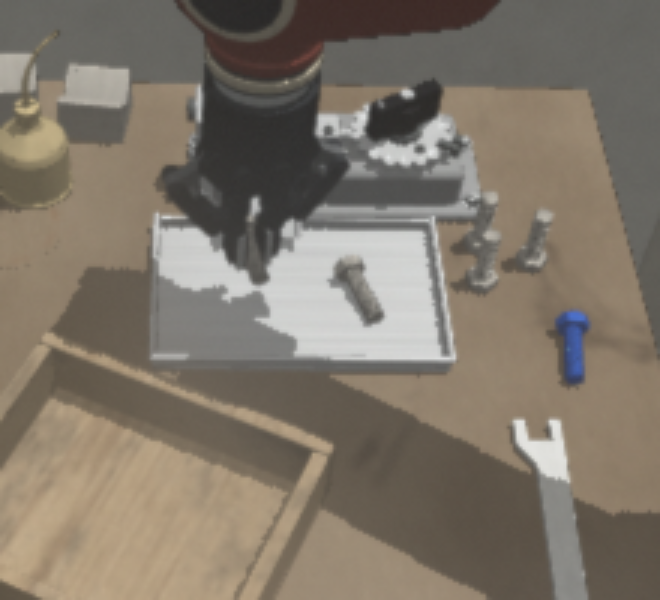

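>>> play_rows(
  moves=[
    {"x": 0,"y": 0,"z": 3.5,"turn": 0,"jaw": 1},
    {"x": 0.2,"y": 2,"z": 2.5,"turn": 0,"jaw": 1},
    {"x": 0.3,"y": 4,"z": 0,"turn": 0,"jaw": 1},
    {"x": 0.3,"y": 4,"z": 0,"turn": 0,"jaw": 1},
    {"x": 0.3,"y": 4,"z": 0,"turn": 0,"jaw": 1},
    {"x": 0.3,"y": 4,"z": 0,"turn": 0,"jaw": 1},
    {"x": 0,"y": 2.5,"z": 0,"turn": 0,"jaw": 1},
    {"x": 0,"y": 0,"z": 0,"turn": 0,"jaw": 1},
  ],
)

```text
t: 7.88
tool_pos: [0.5733, 0.3487, 0.1149]
tool_rot: [-1.484, 0.614, -0.609]
contact_force: [-0.1, -0.5, 0.2]
opening: 0.0116
```

Run:
```python
from h import *
d=snap('wrist','w6.png')
o,M,y=tool(); print(o['tool_pos'],y,o['t'],o['opening'],o['contact_force'])
```

```text
[0.57347422 0.3462192  0.11475717] 45.131189801142526 7.9333 0.012052018723590711 [0.08502152 0.15493956 0.05383645]
```

View pics/w6.png

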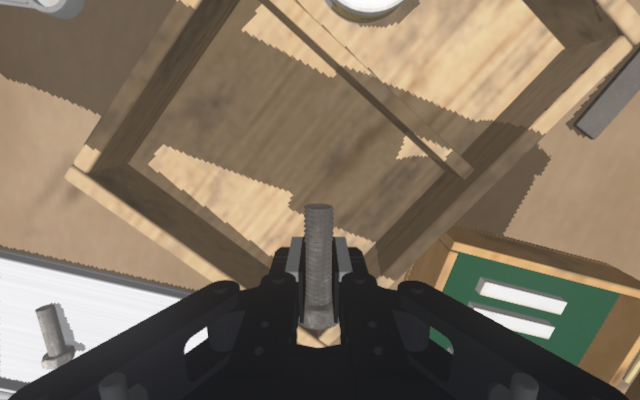

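>>> play_rows(
  moves=[
    {"x": -0.8,"y": 0.4,"z": -2,"turn": 0,"jaw": 1},
    {"x": 0,"y": 0,"z": -3,"turn": 0,"jaw": 1},
    {"x": 0,"y": 0,"z": -2.5,"turn": 0,"jaw": 1},
    {"x": 0,"y": 0,"z": -1.5,"turn": 0,"jaw": 1},
    {"x": 0,"y": 0,"z": -0.9,"turn": 0,"jaw": 1},
    {"x": 0,"y": 0,"z": -0.5,"turn": 0,"jaw": 1},
    {"x": 0,"y": 0,"z": 0,"turn": 0,"jaw": 1},
    {"x": 0,"y": 0,"z": 0,"turn": 0,"jaw": 1},
  ],
)

```text
t: 8.6
tool_pos: [0.568, 0.3485, 0.0144]
tool_rot: [-1.481, 0.614, -0.616]
contact_force: [0.1, -0.5, -0.2]
opening: 0.0116
```

>>> play_rows(
  moves=[
    {"x": 0,"y": 0,"z": -0.3,"turn": 0,"jaw": 1},
    {"x": 0,"y": 0,"z": -0.3,"turn": 0,"jaw": 1},
    {"x": 0,"y": 0,"z": 0,"turn": 0,"jaw": 1},
  ],
)

```text
t: 8.85
tool_pos: [0.5673, 0.3486, 0.0077]
tool_rot: [-1.481, 0.614, -0.615]
contact_force: [-0.3, 0.1, 0.1]
opening: 0.0118
```

>>> play_rows(
  moves=[
    {"x": 0,"y": 0,"z": -0.1,"turn": 0,"jaw": 1.3},
    {"x": 0,"y": 0,"z": 0,"turn": 0,"jaw": 1.6},
    {"x": 0,"y": 0,"z": 0,"turn": 0,"jaw": 2.5},
    {"x": 0,"y": 0,"z": 0,"turn": 0,"jaw": 3.5},
    {"x": 0,"y": 0,"z": 0,"turn": 0,"jaw": 3.5},
    {"x": 0,"y": 0,"z": 2,"turn": 0,"jaw": 3.5},
    {"x": 0,"y": 0,"z": 4,"turn": 0,"jaw": 3.5},
    {"x": 0,"y": 0,"z": 4,"turn": 0,"jaw": 3.5},
  ],
)

```text
t: 9.52
tool_pos: [0.5652, 0.3477, 0.1049]
tool_rot: [-1.486, 0.618, -0.612]
contact_force: [0.4, 1.2, 0.3]
opening: 0.0349
```

Run:
```python
from h import *
d=snap('wrist','w7.png')
o,M,y=tool(); print(o['tool_pos'],y,o['t'],o['opening'],o['contact_force'])
```

```text
[0.57125599 0.3506231  0.11740443] 44.94077741655452 9.5667 0.035160335014985465 [4.25604779 2.44835847 5.69839781]
```

View pics/w7.png

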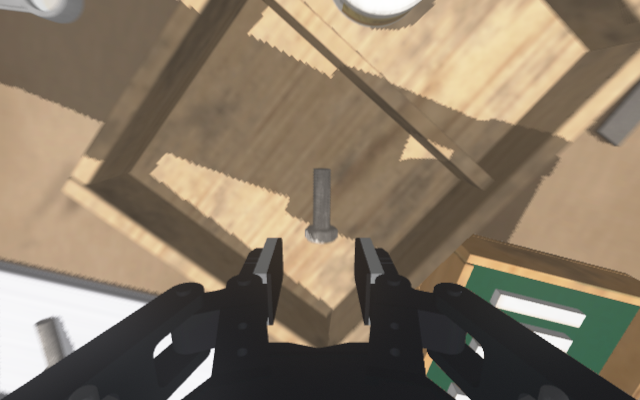

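>>> play_rows(
  moves=[
    {"x": 0,"y": -3.8,"z": 0.5,"turn": 3,"jaw": 4.5},
    {"x": -1.2,"y": -3.8,"z": 0,"turn": 0,"jaw": 4.5},
    {"x": -1.2,"y": -3.8,"z": 0,"turn": 0,"jaw": 4.5},
    {"x": -1.2,"y": -3.8,"z": 0,"turn": 0,"jaw": 4.5},
    {"x": -1.2,"y": -3.8,"z": 0,"turn": 0,"jaw": 4.5},
    {"x": -1.2,"y": -3.8,"z": -1,"turn": 0,"jaw": 4.5},
    {"x": -1.2,"y": -3.5,"z": -3,"turn": 0,"jaw": 4.5},
    {"x": 0,"y": 0,"z": 0,"turn": 0,"jaw": 4.5},
  ],
)

```text
t: 10.23
tool_pos: [0.4916, 0.0857, 0.0703]
tool_rot: [-1.497, 0.584, -0.573]
contact_force: [-1.2, 0.3, -0.4]
opening: 0.0451
```

Run:
```python
from h import *
d=snap('wrist','w8.png')
o,M,y=tool(); print(o['tool_pos'],y,o['t'])
for r in regions_of('wrist','bolt_1')[:3]:
    m=r['pixels']; ys,xs=np.nonzero(m)
    P=np.array([atz(d,(x,y),.012)[:2] for x,y in zip(xs,ys)])
    c=P.mean(0);w,v=np.linalg.eigh(np.cov((P-c).T)); a=v[:,1]; s=(P-c)@a
    print(r['score'],r['point'],m.sum(),'mid',c+a*(s.max()+s.min())/2,'len',np.ptp(s),'ang',np.degrees(np.arctan2(a[1],a[0])))
o,M,y=tool(); print(o['tool_pos'],y,o['t'])
```

```text
[0.49346939 0.08766202 0.07213441] 47.69744539484138 10.2833
0.96 [319.1, 228.3] 1858 mid [0.49530177 0.08446158] len 0.06078415908141298 ang 141.41907535661417
0.65 [103.3, 70.9] 2823 mid [0.33611132 0.05313734] len 0.05678141352386627 ang 108.52791709279683
[0.49547825 0.08893573 0.07400365] 47.78710422221918 10.3333
```

View pics/w8.png

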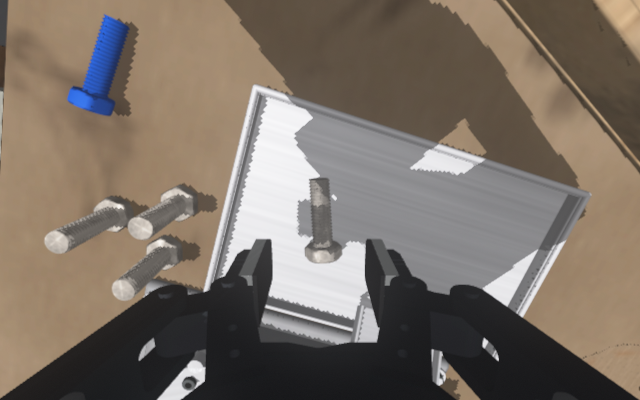

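>>> play_rows(
  moves=[
    {"x": -0.1,"y": -0.3,"z": -1.5,"turn": 1,"jaw": 4},
    {"x": 0,"y": 0,"z": -2,"turn": 0,"jaw": 4},
    {"x": 0,"y": 0,"z": -1.5,"turn": 0,"jaw": 3.5},
    {"x": 0,"y": 0,"z": -0.5,"turn": 0,"jaw": 3},
    {"x": 0,"y": 0,"z": 0,"turn": 0,"jaw": 2.8},
    {"x": 0,"y": 0,"z": 0,"turn": 0,"jaw": 2.8},
  ],
)

```text
t: 10.83
tool_pos: [0.4966, 0.0876, 0.0211]
tool_rot: [-1.497, 0.559, -0.561]
contact_force: [0.1, -0.8, -0.6]
opening: 0.028
```

>>> play_rows(
  moves=[
    {"x": -0.2,"y": -0.2,"z": -0.8,"turn": 0,"jaw": 2.8},
    {"x": 0,"y": 0,"z": -0.6,"turn": 0,"jaw": 2.8},
    {"x": 0,"y": 0,"z": -0.2,"turn": 0,"jaw": 2.8},
    {"x": 0,"y": 0,"z": 0,"turn": 0,"jaw": 2.8},
  ],
)

```text
t: 11.17
tool_pos: [0.493, 0.0848, 0.0034]
tool_rot: [-1.497, 0.562, -0.56]
contact_force: [0.4, -0.4, 0.2]
opening: 0.0279
```

>>> play_rows(
  moves=[
    {"x": 0,"y": 0,"z": 0,"turn": 0,"jaw": 1},
    {"x": 0,"y": 0,"z": 0,"turn": 0,"jaw": 1},
    {"x": 0,"y": 0,"z": 0,"turn": 0,"jaw": 1},
    {"x": 0,"y": 0,"z": 0,"turn": 0,"jaw": 1},
    {"x": 0,"y": 0,"z": 0,"turn": 0,"jaw": 1},
  ],
)

```text
t: 11.58
tool_pos: [0.4937, 0.0848, 0.0043]
tool_rot: [-1.497, 0.56, -0.561]
contact_force: [-0.7, 0.5, 0.4]
opening: 0.0124
```

>>> play_rows(
  moves=[
    {"x": 0,"y": 0,"z": 1,"turn": 0,"jaw": 1},
    {"x": 0,"y": 0,"z": 3,"turn": 0,"jaw": 1},
    {"x": 0,"y": 0,"z": 4,"turn": 0,"jaw": 1},
    {"x": 0,"y": 2,"z": 3,"turn": 0,"jaw": 1},
    {"x": 0,"y": 4,"z": 0,"turn": 0,"jaw": 1},
    {"x": 0,"y": 4,"z": 0,"turn": 0,"jaw": 1},
  ],
)

```text
t: 12.08
tool_pos: [0.496, 0.1858, 0.1187]
tool_rot: [-1.492, 0.558, -0.568]
contact_force: [1.1, 0.1, -1.5]
opening: 0.0122
```

>>> play_rows(
  moves=[
    {"x": 0,"y": 4,"z": 0,"turn": 0,"jaw": 1},
    {"x": 0,"y": 4,"z": 0,"turn": 0,"jaw": 1},
    {"x": 0,"y": 4,"z": 0,"turn": 0,"jaw": 1},
    {"x": 0,"y": 4,"z": 0,"turn": 0,"jaw": 1},
    {"x": 0,"y": 0.5,"z": 0,"turn": 0,"jaw": 1},
    {"x": 0,"y": 0,"z": 0,"turn": 0,"jaw": 1},
  ],
)

```text
t: 12.58
tool_pos: [0.4931, 0.3522, 0.1147]
tool_rot: [-1.497, 0.558, -0.558]
contact_force: [0.4, -0.5, -0.4]
opening: 0.012
```

Run:
```python
from h import *
d=snap('wrist','w9.png')
o,M,y=tool(); print(o['tool_pos'],y,o['t'],o['opening'],o['contact_force'])
```

```text
[0.49321399 0.35052527 0.11436827] 49.04381939544425 12.6333 0.011922244687194734 [-0.35253658  0.14589046 -0.58350688]
```

View pics/w9.png

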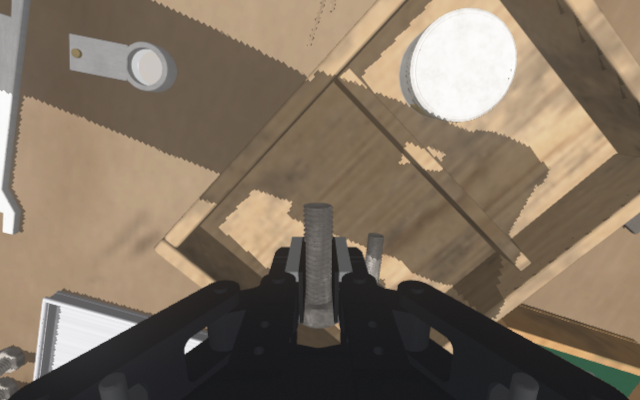

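>>> play_rows(
  moves=[
    {"x": -0.3,"y": -1.5,"z": -2,"turn": 0,"jaw": 1},
    {"x": 0,"y": 0,"z": -3,"turn": 0,"jaw": 1},
    {"x": 0,"y": 0,"z": -2.5,"turn": 0,"jaw": 1},
    {"x": 0,"y": 0,"z": -1.5,"turn": 0,"jaw": 1},
    {"x": 0,"y": 0,"z": -0.9,"turn": 0,"jaw": 1},
    {"x": 0,"y": 0,"z": -0.5,"turn": 0,"jaw": 1},
    {"x": 0,"y": 0,"z": 0,"turn": 0,"jaw": 1},
    {"x": 0,"y": 0,"z": 0,"turn": 0,"jaw": 1},
  ],
)

```text
t: 13.3
tool_pos: [0.4914, 0.3347, 0.0111]
tool_rot: [-1.496, 0.56, -0.562]
contact_force: [-0.0, 0.4, -0.6]
opening: 0.012
```

>>> play_rows(
  moves=[
    {"x": 0,"y": 0,"z": -0.3,"turn": 0,"jaw": 1},
    {"x": 0,"y": 0,"z": 0,"turn": 0,"jaw": 1.3},
    {"x": 0,"y": 0,"z": 0,"turn": 0,"jaw": 1.6},
    {"x": 0,"y": 0,"z": 0,"turn": 0,"jaw": 2.6},
    {"x": 0,"y": 0,"z": 0,"turn": 0,"jaw": 2.6},
    {"x": 0,"y": 0,"z": 2,"turn": 0,"jaw": 2.6},
    {"x": 0,"y": 0,"z": 4,"turn": 0,"jaw": 2.6},
    {"x": 0,"y": 0,"z": 4,"turn": 0,"jaw": 3},
  ],
)

```text
t: 13.97
tool_pos: [0.4889, 0.3341, 0.1061]
tool_rot: [-1.501, 0.564, -0.558]
contact_force: [0.2, 2.1, 0.8]
opening: 0.0297
```

Run:
```python
from h import *
d=snap('wrist','w10.png');d=snap('top','t10.png')
o,M,y=tool(); print(o['tool_pos'],y,o['t'],o['opening'],o['contact_force'],o['q'])
```

```text
[0.49544824 0.33755682 0.11612848] 48.94703901566912 14.0667 0.02980281896851993 [0.82227481 0.68018931 0.82029737] [ 4.73989893e-01  8.02583171e-02  1.78291894e+00  9.22934676e-07
  1.26308741e+00 -3.80256885e-01]
```

View pics/w10.png

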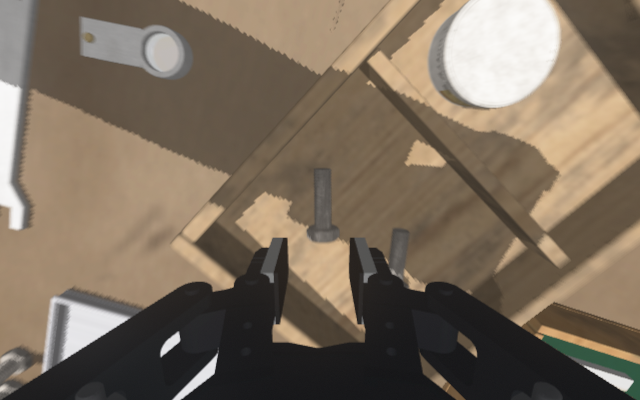

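>>> play_rows(
  moves=[
    {"x": 0.2,"y": -1,"z": 3.5,"turn": -6.6,"jaw": 4.5},
    {"x": 0.2,"y": -2.3,"z": 3,"turn": -6.6,"jaw": 4.5},
    {"x": 0.2,"y": -3.5,"z": 2,"turn": -6.6,"jaw": 4.5},
    {"x": 0.2,"y": -3.5,"z": 2,"turn": -6.6,"jaw": 4.5},
    {"x": 0.3,"y": -3.5,"z": 0.5,"turn": -6.6,"jaw": 4.5},
    {"x": 0.3,"y": -3.5,"z": 0,"turn": -6.6,"jaw": 4.5},
  ],
)

```text
t: 14.57
tool_pos: [0.5058, 0.1608, 0.2202]
tool_rot: [-1.275, 1.088, -1.095]
contact_force: [0.4, 0.1, -0.1]
opening: 0.045
```

>>> play_rows(
  moves=[
    {"x": 0.3,"y": -3.5,"z": 0,"turn": -6.6,"jaw": 4.5},
    {"x": 0.3,"y": -3.5,"z": 0,"turn": -6.6,"jaw": 4.5},
    {"x": 0.3,"y": -3.5,"z": 0,"turn": -6.6,"jaw": 4.5},
    {"x": 0.3,"y": -3.5,"z": 0,"turn": -6.6,"jaw": 4.5},
    {"x": 0.3,"y": -3.5,"z": 0,"turn": -6.6,"jaw": 4.5},
    {"x": 0.3,"y": -3.3,"z": 0,"turn": -6.6,"jaw": 4.5},
    {"x": 0,"y": 0,"z": 0,"turn": 0,"jaw": 4.5},
    {"x": 0,"y": 0,"z": 0,"turn": 0,"jaw": 4.5},
  ],
)

```text
t: 15.23
tool_pos: [0.5225, -0.0474, 0.2169]
tool_rot: [-0.91, 1.589, -1.588]
contact_force: [-0.4, 0.6, -0.2]
opening: 0.0452
```

Run:
```python
from h import *
d=snap('wrist','w11.png');np.savez('w11.npz',**d)
o,M,y=tool(); print(o['tool_pos'],y,o['t'],o['opening'],o['q'])
for r in pinpoint('wrist','knob_bar'): print(r['score'],r['point'],atz(d,r['point'],.06))
cv2.imwrite('pics/w11z.png',cv2.resize(d['img'][60:360,170:470,::-1],None,fx=2,fy=2,interpolation=cv2.INTER_CUBIC))
```

```text
[ 0.52243677 -0.04630475  0.21688363] -30.28236679257221 15.2833 0.04491678513154322 [-2.30619749e-01 -1.80844602e-01  1.85994143e+00  5.04700783e-04
  1.46285552e+00  2.97852886e-01]
0.56 [324.0, 177.6] [ 0.52896706 -0.0455991   0.06      ]
```

View pics/w11z.png

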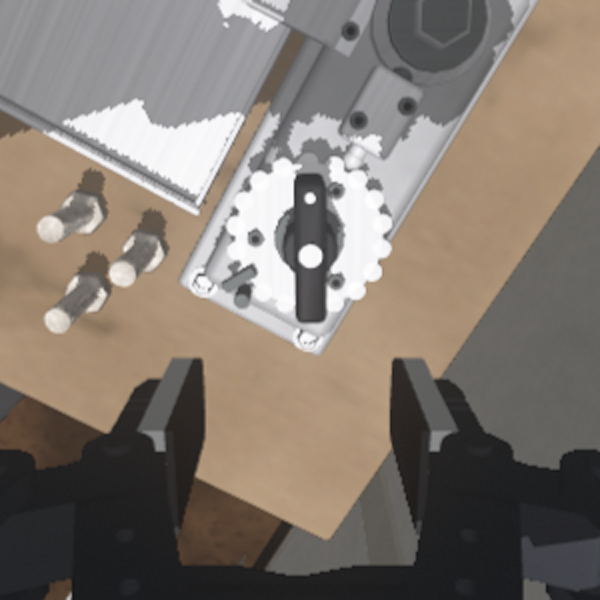

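Run:
```python
from h import *
d=dict(np.load('w11.npz')); f=lambda u,v:(170+u/2,60+v/2)
for n,p in dict(screw=(311,256),dot=(310,199),TL=(296,175),TR=(323,175),BL=(297,319),BR=(326,319)).items(): print(n,atz(d,f(*p),.094)[:2])
a=atz(d,f(309.5,175),.094);b=atz(d,f(311.5,320),.094);v=(a-b)[:2];print((a+b)/2,np.linalg.norm(v),np.degrees(np.arctan2(v[1],v[0])))
# plate centre from plate extents z .063 
g=cv2.cvtColor(d['img'],cv2.COLOR_RGB2GRAY)
for n,p in dict(L=(230,236),Rr=(391,236),T=(310,153),B=(310,312)).items(): print(n,atz(d,f(*p),.062)[:2])
print([atz(d,f(*p),.008)[:2] for p in [(203,284),(308,340)]])
```

```text
screw [ 0.52863319 -0.04752992]
dot [ 0.54063144 -0.026001  ]
TL [ 0.54064743 -0.01438911]
TR [ 0.55031411 -0.02007571]
BL [ 0.50888853 -0.0692312 ]
BR [ 0.51994925 -0.07573932]
[ 0.52983218 -0.04506173  0.094     ] 0.06385450625880362 60.65077980043676
L [ 0.49683138 -0.02664747]
Rr [ 0.56314332 -0.06566022]
T [ 0.5493968  -0.01223314]
B [ 0.51052482 -0.07920601]
[array([ 0.45752656, -0.04984909]), array([ 0.49234699, -0.1104193 ])]
```

>>> play_rows(
  moves=[
    {"x": 0.7,"y": 0.05,"z": -2,"turn": 0.6,"jaw": 4.5},
    {"x": 0,"y": 0,"z": -3,"turn": 0,"jaw": 4.5},
    {"x": 0,"y": 0,"z": -3,"turn": 0,"jaw": 4.5},
    {"x": 0,"y": 0,"z": -2,"turn": 0,"jaw": 4.5},
    {"x": 0,"y": 0,"z": 0,"turn": 0,"jaw": 4.5},
    {"x": 0,"y": 0,"z": 0,"turn": 0,"jaw": 4.5},
  ],
)

```text
t: 15.83
tool_pos: [0.5286, -0.0441, 0.116]
tool_rot: [-0.922, 1.58, -1.576]
contact_force: [0.9, -0.8, 0.6]
opening: 0.0449
```

Run:
```python
from h import *
d=snap('wrist','w12.png');np.savez('w12.npz',**d)
o,M,y=tool(); print(o['tool_pos'],y,o['t'],o['opening'])
```

```text
[ 0.52996735 -0.04469264  0.11792195] -29.555106908105184 15.8833 0.04525662576574888
```

View pics/w12.png

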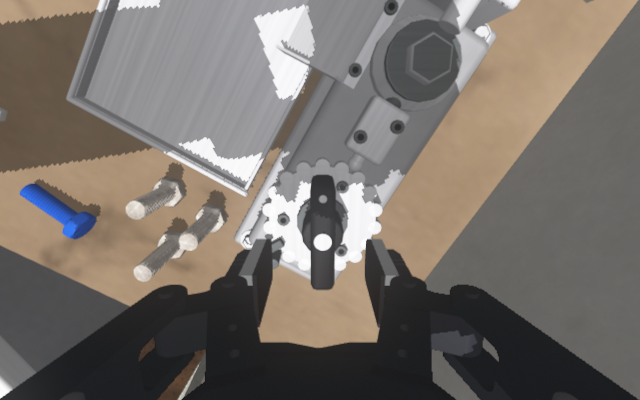

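>>> play_rows(
  moves=[
    {"x": 0,"y": -0.1,"z": -2,"turn": 0,"jaw": 4.5},
    {"x": 0,"y": 0,"z": -1.7,"turn": 0,"jaw": 4.5},
    {"x": 0,"y": 0,"z": -1,"turn": 0,"jaw": 4},
    {"x": 0,"y": 0,"z": -0.2,"turn": 0,"jaw": 3.5},
    {"x": 0,"y": 0,"z": 0,"turn": 0,"jaw": 3},
    {"x": 0,"y": 0,"z": 0,"turn": 0,"jaw": 3},
  ],
)

```text
t: 16.38
tool_pos: [0.5306, -0.0467, 0.0696]
tool_rot: [-0.916, 1.577, -1.58]
contact_force: [-0.4, -0.3, -0.9]
opening: 0.0298
```

>>> play_rows(
  moves=[
    {"x": 0,"y": 0,"z": 0,"turn": 0,"jaw": 2},
    {"x": 0,"y": 0,"z": 0,"turn": 0,"jaw": 1},
    {"x": 0,"y": 0,"z": 0,"turn": 0,"jaw": 1},
    {"x": 0,"y": 0,"z": 0,"turn": 0,"jaw": 1},
    {"x": 0,"y": 0,"z": 0,"turn": 0,"jaw": 1},
  ],
  squeeze=50,
)

```text
t: 16.8
tool_pos: [0.5298, -0.0464, 0.0698]
tool_rot: [-0.918, 1.58, -1.579]
contact_force: [-3.0, 1.4, 6.5]
opening: 0.0132
```

Run:
```python
from h import *
d=snap('wrist','w13.png');np.savez('w13.npz',**d)
o,M,y=tool(); print(o['tool_pos'],y,o['t'],o['opening'],o['contact_force'],o['wrist_torque'])
```

```text
[ 0.52983339 -0.04642144  0.06977375] -29.668484734918465 16.85 0.012978225571736736 [-3.63435522  2.79364964  5.32564738] [0.30550279 0.55130086 0.0115509 ]
```

View pics/w13.png

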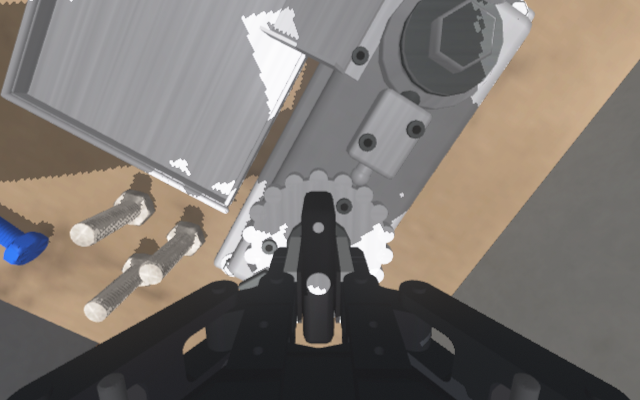

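>>> play_rows(
  moves=[
    {"x": 0,"y": 0,"z": 0,"turn": -2,"jaw": 1},
    {"x": 0,"y": 0,"z": 0,"turn": -3,"jaw": 1},
    {"x": 0,"y": 0,"z": 0,"turn": -3,"jaw": 1},
    {"x": 0,"y": 0,"z": 0,"turn": -3,"jaw": 1},
    {"x": 0,"y": 0,"z": 0,"turn": -3,"jaw": 1},
    {"x": 0,"y": 0,"z": 0,"turn": -3,"jaw": 1},
    {"x": 0,"y": 0,"z": 0,"turn": -3,"jaw": 1},
    {"x": 0,"y": 0,"z": 0,"turn": 0,"jaw": 1},
  ],
)

```text
t: 17.52
tool_pos: [0.5302, -0.0467, 0.0698]
tool_rot: [-0.664, 1.813, -1.814]
contact_force: [-2.8, 0.2, 4.9]
opening: 0.0128
```

Run:
```python
from h import *
d=snap('wrist','w14.png')
o,M,y=tool(); print(o['tool_pos'],y,o['t'],o['opening'],o['contact_force'],o['wrist_torque'])
```

```text
[ 0.53021153 -0.04669571  0.06976629] -49.63144866675359 17.5667 0.012717976202119511 [-3.46823723  0.14886931  5.84946049] [ 0.11874628  0.47180505 -0.1130525 ]
```

View pics/w14.png

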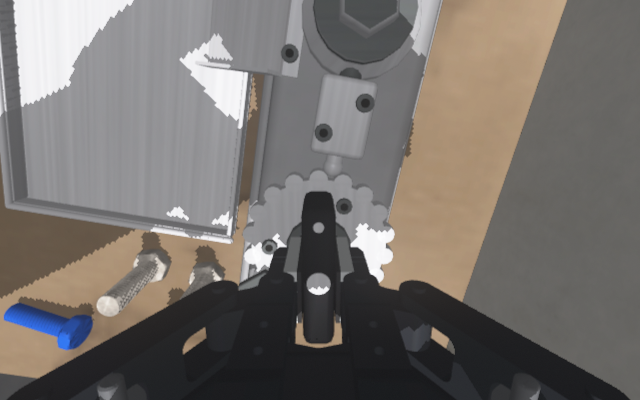

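>>> play_rows(
  moves=[
    {"x": 0,"y": 0,"z": 0,"turn": -3,"jaw": 1},
    {"x": 0,"y": 0,"z": 0,"turn": -3,"jaw": 1},
    {"x": 0,"y": 0,"z": 0,"turn": -3,"jaw": 1},
    {"x": 0,"y": 0,"z": 0,"turn": -3,"jaw": 1},
    {"x": 0,"y": 0,"z": 0,"turn": -3,"jaw": 1},
    {"x": 0,"y": 0,"z": 0,"turn": -3,"jaw": 1},
    {"x": 0,"y": 0,"z": 0,"turn": -2,"jaw": 1},
    {"x": 0,"y": 0,"z": 0,"turn": 0,"jaw": 1},
  ],
)

```text
t: 18.23
tool_pos: [0.5304, -0.0471, 0.0698]
tool_rot: [-0.362, 2.026, -2.029]
contact_force: [-2.0, -0.6, 5.4]
opening: 0.0131
```

>>> play_rows(
  moves=[
    {"x": 0,"y": 0,"z": 0,"turn": -3,"jaw": 1},
    {"x": 0,"y": 0,"z": 0,"turn": -3,"jaw": 1},
    {"x": 0,"y": 0,"z": 0,"turn": -3,"jaw": 1},
    {"x": 0,"y": 0,"z": 0,"turn": -3,"jaw": 1},
    {"x": 0,"y": 0,"z": 0,"turn": -3,"jaw": 1},
    {"x": 0,"y": 0,"z": 0,"turn": -3,"jaw": 1},
    {"x": 0,"y": 0,"z": 0,"turn": -2,"jaw": 1},
    {"x": 0,"y": 0,"z": 0,"turn": 0,"jaw": 1},
  ],
)

```text
t: 18.9
tool_pos: [0.5305, -0.0476, 0.0698]
tool_rot: [-0.005, 2.215, -2.22]
contact_force: [-0.9, -3.1, 4.7]
opening: 0.013
```

Run:
```python
from h import *
d=snap('wrist','w15.png');d=snap('scene','s15.png');e=snap('top','t15.png')
o,M,y=tool(); print(o['tool_pos'],y,o['t'],o['opening'],o['contact_force'],o['wrist_torque'])
```

```text
[ 0.5305015  -0.04758283  0.06975391] -89.58705680178379 19.05 0.012830989503804955 [-2.09173508 -2.57141529  5.92999109] [-0.34952628  0.45111439 -0.02335361]
```

View pics/w15.png

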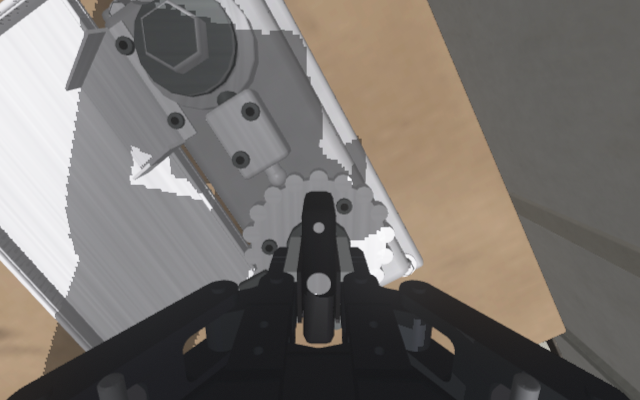

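View pics/s15.png

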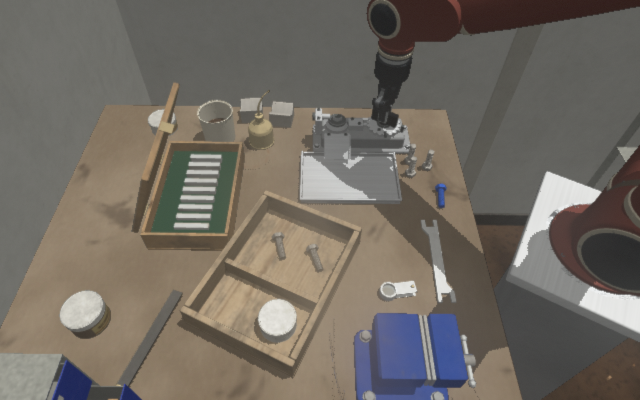

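>>> play_rows(
  moves=[
    {"x": 0,"y": 0,"z": 0,"turn": 0,"jaw": 1},
    {"x": 0,"y": 0,"z": 0,"turn": 0,"jaw": 1},
    {"x": 0,"y": 0,"z": 0,"turn": 0,"jaw": 1},
    {"x": 0,"y": 0,"z": 0,"turn": 0,"jaw": 1},
    {"x": 0,"y": 0,"z": 0,"turn": 0,"jaw": 1},
  ],
)

```text
t: 19.47
tool_pos: [0.5305, -0.0476, 0.0698]
tool_rot: [-0.006, 2.215, -2.219]
contact_force: [-1.8, -3.0, 5.0]
opening: 0.0131
```

Run:
```python
from h import *
o,M,y=tool(); print(y,o['t'],o['opening'],o['wrist_torque'])
print(finish_job())
```

```text
-89.58745812807123 19.4667 0.013087738169208886 [-0.41115005  0.31117517 -0.05239262]
the job is handed in; nothing more can be done
None
```

I lowered both finished bolts into the large compartment of the wooden tray and released them. I then turned the bar knob clockwise by three clicks and handed the job in at about 19.5 s with the knob still gripped.

- **Bolts:** the last scene picture shows both lying in the tray.
- **Knob:** the gripper turned 59.9° (from −29.7° to −89.6°), and the plate stayed aligned with the jaws in the wrist picture. That puts the knob at about 1.046 rad, against 1.047 for the third notch. I took this from the gripper's turn, because the interface gives no direct reading of the knob.
- **Grip at hand-in:** the jaws read 13 mm on the 14 mm bar, with the squeeze set to 50 N. The wrist torque about the vertical was only about −0.05 N m, so the knob is resting in the notch rather than being held against the spring.
- **Other things:** the undrilled bolts and the oil can look undisturbed in that scene picture.

Two things went off plan:
- **Refused moves:** my first three move calls were refused as invalid, and the arm did not move.
- **First bolt:** my first grip was too high on the shank. I reopened and regripped about 5 mm lower, where the fingertips touched the tray floor with about 7 N.

The jaw opening on the bolts also read about 12 mm instead of 14 mm, but both held firmly.

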